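# Put the camera spacer plates back in the slanted rack

### The job

The camera changeover is finished: take the two aluminium spacer plates out of the white set-down stand and slide each one, standing square and pushed fully home to the bottom, into the pocket of the slanted rack that is made for its thickness: the thin plate into the narrowest pocket, the thick plate into the widest. The middle pocket stays empty, its plate is in use; do not disturb the lens cap, the roll of tape and the corner stop lying nearby.

Things in the scene. Friction and masses are not known exactly. Their poses are not given: they have to be found in the camera images.
- plate_thin: The thin aluminium spacer plate, 9 x 100 x 90 mm (thick x wide x high), 0.22 kg, with four bores and a large centre hole. Origin: middle of its bottom edge face; x across the thickness, y along the width, z up to the top edge (z = 90 mm). It starts standing upright on edge in the groove at x = -38 mm of the stand
- plate_thick: The thick aluminium spacer plate, 19 x 100 x 90 mm (thick x wide x high), 0.46 kg, with four bores and a large centre hole. Origin: middle of its bottom edge face; x across the thickness, y along the width, z up to the top edge (z = 90 mm). It starts standing upright on edge in the groove at x = +38 mm of the stand
- stand: White PE set-down stand, fixed, 150 x 96 x 30 mm. Origin: centre of its underside; z up. Two upright grooves along its y, 20 mm deep (floor at z = 10 mm), 2 mm wider than their plates, at x = -38 mm (thin plate) and x = +38 mm (thick plate). (The cell's guard frame, corner post and clear panes drawn between robot and worktop are not solid in this scene)
- rack_rail: Fixed inclined aluminium rail of the rack, 186 x 40 x 20 mm, lower end in front. Origin: middle of its top face, 72 mm above the worktop; x runs up along the rail, 28 degrees off level; y across it; z square out of it, 28 degrees off vertical, leaning toward the lower end. Three open-ended steel pockets stand on it, mouths along +z; plates go in along -z, z axes matching
- thin_place (a point): Narrowest pocket's nominal middle at its floor (rail x = -58 mm, z = 4 mm). Gap 11 mm, for the 9 mm plate; 21 mm over its walls. All pockets: 70 mm long in y, two 5 mm walls, flared lips ending at rail z = 48 mm, mouth 4 mm wider than the gap. Fitters clamp each pocket up to 9 mm up or down the rail from its nominal middle: its true place is not reported, feel or look for it
- mid_place (a point): Middle pocket's nominal middle at its floor (rail x = 0 mm, z = 4 mm). Gap 16 mm, 26 mm over its walls; stays empty
- thick_place (a point): Widest pocket's nominal middle at its floor (rail x = +60 mm, z = 4 mm). Gap 21 mm, for the 19 mm plate; 31 mm over its walls. In all pockets a spring leaf in the upper wall stands 3.5 mm into the gap and presses with about 5 N: a plate let go there hangs about 12 mm short; push it (5 to 15 N) till it stops on the floor. Clamped pockets do not yield below 80 N
- tape_roll: Roll of black tape, 55 mm across, 19 mm high, loose; leave alone. Origin: centre of its underside
- corner_stop: White L-shaped corner stop, 52 x 60 x 32 mm, loose; leave alone. Origin: centre of its underside
- lens_cap: Black round lens cap, 40 mm across, 10 mm high, loose; leave alone. Origin: centre of its underside

How it is judged:
By the outcome, as a careful person would: the job done as asked, in the order asked, and still so for the second after the job is handed in, with the robot touching nothing.
It also fails if it takes over 67 s, if anything falls off the work surface, if the arm or the gripper's body presses on something with over 40 N, if the wrist force passes 120 N, or if a joint passes its speed limit or range.

### The arm

A 6-joint arm with a two-finger parallel gripper is mounted at the origin on a cart in front of the work surface, level with it; the furniture and walls round the work are solid. World frame = base frame: x ahead of the robot, y to its left, z up, the work surface at z = 0. Lengths are in mm, angles in rad, forces in N, time in s.
With the tool pointing down it reaches from about 350 to 975 mm from the base axis. Payload 7.1 kg.
Tool frame: the origin (TCP) lies midway between the tips of the shut fingers; the grasp point (between the pads) lies 19 mm behind it (ctrl.grasp_offset is the distance from the TCP to the grasp point, in mm); z points along the fingers, y is the line along which they close (so a half turn about z gives the same grasp; the last joint's range is limited). The gripper opens to 88 mm and grips with 3 to 60 N. Pads are 20 mm wide; open, the fingers measure 115 mm over their backs; the gripper's body (75 mm by 178 mm) begins 61 mm behind the grasp point.
Start: joints at [1.254, 0.423, 1.63, -0, 1.089, -0.019], TCP at [183.354, 597.483, 222.675] pointing down, gripper open.
Joint ranges: [-3, 3], [-0.9, 2.11], [0.09, 2.58], [-1.31, 4.45], [0.11, 2.69], [-2.54, 2.54]. Speed limits (rad/s): [2.39, 2.39, 3.01, 3.14, 3.14, 3.14].

### API

Orientations are given as a rotation vector (axis times angle).
In Python, from workcell import ctrl gives the robot as it stands. The module is installed in compiled form; this text tells all that it offers.
- The arm moves only by the tool servo_tool, never from a script. Its argument "rows" is a list of rows, each a list of 7 numbers: the turn, a rotation vector about the tool's x, y, z as a fraction of full scale, then the shift along the tool's x, y, z as a fraction of full scale, then the finger opening in mm, from 0 to 87.8. A call has 1 to 10 rows; each row is the pose to reach, as a shift and turn from the pose commanded when the call began, along the tool's axes at that moment; what a row does not reach only later rows make up. Full scale, the value 1, is 20 cm for a shift and 1.5 rad for a turn. A row lasts 1/8 s, in which the tool goes at most 62.5 mm and 10.7 degrees, less where a joint would pass 70% of its speed; a pose out of reach is approached as far as the arm can. A call with a number of a shift or a turn outside -1 to 1 is refused whole. A call with a gripper value outside its range is refused whole. The fingers move at their own pace and stop on an object; the grip force is fixed at half the most. Time passes only in rows, so rows that repeat a pose let the fingers close. It gives the time, the measured TCP pose, the force, the opening and the grip force at its end, in the units of the state.
- ctrl.get_obs(): the state, without advancing time (a new reading comes with each control period).
- ctrl.get_image(name): name is "scene" or "top" or "wrist"; returns (picture, depth): 384x512x3 uint8, red, green, blue; 384x512 float32, mm along the optical axis (not along the pixel's ray), 0 where there is no reading.
- ctrl.camera_info(name): a dict with "intrinsics" (3x3 intrinsics, pixels), "R" (3x3) and "t" (3): a world point X has camera coordinates R X + t. Camera axes: x right, y down, z forward; pixel columns grow to the right and rows downward; lengths in mm; the calibration is good to about 2 mm. A picture is of the moment at which its call begins: read the wrist's pose just before it. camera_info takes no time and is no camera call; for the wrist camera it gives the pose at the moment of the call.
- ctrl.close_job(): hands the job in; it is judged then, once.
The state is a dict: "t": time; "qpos": joint angles; "qvel": joint speeds; "joint_torque": joint torques, N m; "ee_pos": TCP position; "orientation": TCP orientation; "ft_force": force on the tool from outside, world axes, zero at the start; "moment": the same for the moment, N m; "width": finger opening in mm; "grasp_force": force on a finger pad.
Only numpy, scipy, OpenCV 4.12 (cv2) and the standard library are available. Lean on these libraries where they do the work, as an engineer would, in place of code of your own. Each camera call takes 0.05 s, during which the arm holds its last target. There are 200 camera calls.

## Working session

There is one attempt and no reset: what is moved stays moved. The work goes in short steps, Python scripts to look and compute and a tool call to move; the robot and the scene stay as the last step left them, time stands still between calls to the robot, and variables do not carry over. Pictures are saved under pics/ and viewed, at most 10 in all, crops included, and the job is handed in when it is done.

Besides the shell and the picture viewer there is one more tool, called after "Call:" as name(argument=value, ...), one argument or row to a line, values as JSON. servo_tool: Moves the arm, as the interface text tells. Its arguments: {"type":"object","properties":{"rows":{"type":"array","items":{"type":"array","items":{"type":"number"}}}},"required":["rows"]}

```bash
mkdir -p pics; ls; python3 - <<'E'
from workcell import ctrl
import cv2,numpy as np
ims={}
for n in ["scene","top","wrist"]:
    i=ctrl.camera_info(n); im,d=ctrl.get_image(n)
    np.savez(f"{n}0.npz",im=im,d=d,K=i["intrinsics"],R=i["R"],t=i["t"])
    ims[n]=im[:,:,::-1]
    print(n,np.round(i["intrinsics"],1).tolist(),(-np.array(i["R"]).T@i["t"]).round(0),np.array(i["R"])[2].round(2),(d>0).mean())
cv2.imwrite("pics/top0.png",cv2.resize(ims["top"],(800,600)))
cv2.imwrite("pics/scene0.png",cv2.resize(ims["scene"],(800,600)))
o=ctrl.get_obs();print(o)
E
```

```text
pics
scene [[474.9, 0.0, 250.4], [0.0, 474.9, 191.1], [0.0, 0.0, 1.0]] [ 223. -530.  703.] [ 0.39  0.64 -0.66] 0.9960479736328125
top [[403.6, 0.0, 253.9], [0.0, 403.6, 195.1], [0.0, 0.0, 1.0]] [ 473.   51. 1144.] [ 0.1   0.03 -0.99] 0.995941162109375
wrist [[329.1, 0.0, 261.7], [0.0, 329.1, 186.9], [0.0, 0.0, 1.0]] [109. 620. 384.] [ 0.27 -0.08 -0.96] 0.9961039225260416
{'t': 0.15, 'qpos': array([ 1.25401221e+00,  4.23679050e-01,  1.63050471e+00, -2.21744196e-05,
        1.08858648e+00, -1.89878023e-02]), 'qvel': array([-0.00033871, -0.00100265, -0.00201454, -0.00064894, -0.00109453,
       -0.00084247]), 'joint_torque': array([ 4.63320121e-04, -5.44982243e+01, -2.73918736e+01,  6.43395516e-02,
        2.04560050e-02, -5.14357521e-05]), 'ee_pos': array([183.22415139, 597.09108279, 222.07550783]), 'orientation': array([-4.66008396e-01, -3.10665778e+00,  1.82878687e-03]), 'ft_force': array([ 0.16392465, -0.16731988,  0.90668911]), 'moment': array([-0.04107762,  0.04024459,  0.00044195]), 'grasp_force': 0.0, 'width': 87.7865453328515}
```

View pics/top0.png

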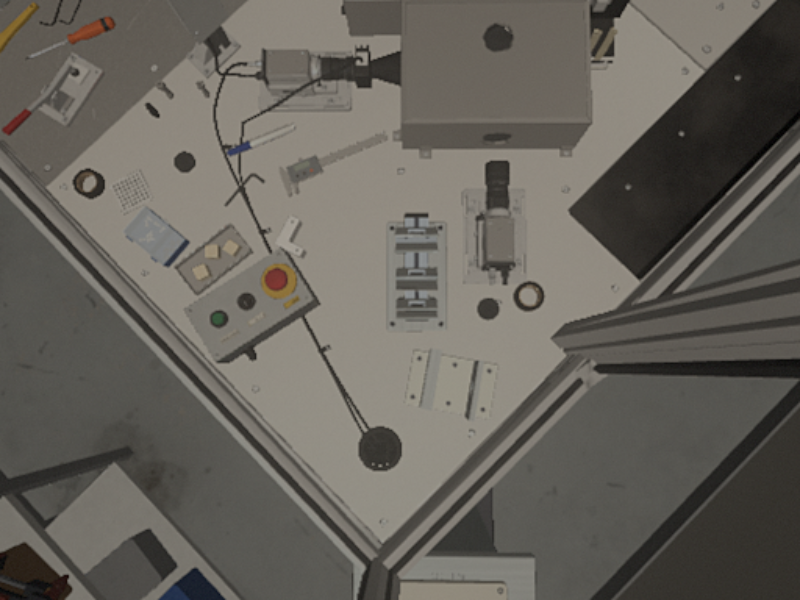

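View pics/scene0.png

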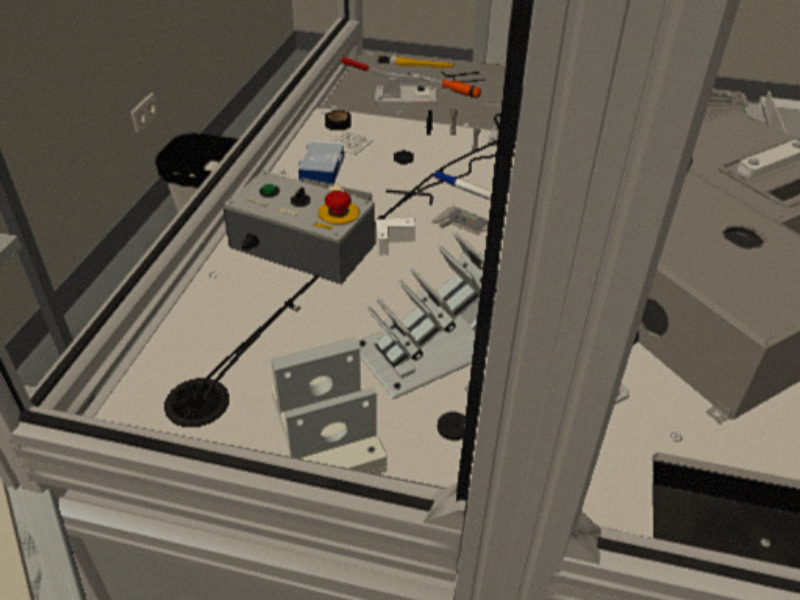

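The top view shows the stand at about (450,383) with a plate in each groove, and the rack at (416,275) running up the image. The plates' edges are at about (428,378) and (478,388). The scene view shows both plates upright, with the rack's lower end nearest the stand.

```bash
cat > h.py <<'E'
import numpy as np,cv2
def cloud(f):
    a=np.load(f);d=a["d"].astype(float);v,u=np.mgrid[:384,:512]
    K=a["K"];c=np.dstack([(u-K[0,2])/K[0,0]*d,(v-K[1,2])/K[1,1]*d,d])
    P=(c-a["t"])@a["R"]; P[d<=0]=np.nan
    return a,P
E
python3 - <<'E'
from h import *
a,P=cloud("top0.npz")
sub=P[215:275,250:325]
print("table z",np.nanmedian(P[215:225,230:250,2]), "corner px world",P[0,0].round(),P[190,256].round())
m=((P[:,:,2]>80)&(P[:,:,2]<130)).astype(np.uint8);m[:222]=0;m[272:]=0;m[:,:255]=0;m[:,325:]=0
n,l,s,c=cv2.connectedComponentsWithStats(m)
for i in range(1,n):
    q=P[l==i]
    if len(q)<8: continue
    print(s[i],q[:,2].min().round(1),np.median(q[:,2]).round(1),q[:,2].max().round(1),cv2.minAreaRect(q[:,:2].astype(np.float32)))
m=((P[:,:,2]>20)&(P[:,:,2]<45)).astype(np.uint8);m[:222]=0;m[272:]=0;m[:,:255]=0;m[:,325:]=0
q=P[m>0];print("stand",len(q),np.median(q[:,2]),cv2.minAreaRect(q[:,:2].astype(np.float32)))
# rack
m=np.zeros((384,512),bool);m[130:220,243:290]=1
# profile along x near rack centre
R=P[m]
print("rack cloud", np.nanmin(R,0).round(),np.nanmax(R,0).round())
np.set_printoptions(linewidth=250,suppress=True)
for v in range(134,212,1): print(v,P[v,256:280:4].round(0)[:,[0,2]].astype(int).tolist(), P[v,266,1].round())
# enlarged crops
im=a["im"][:,:,::-1]
cv2.imwrite("pics/crop_top.png",cv2.resize(im[130:275,240:330],(372*1,600),interpolation=cv2.INTER_CUBIC))
E
```

```text
table z -0.6276476521893204 corner px world [1710. 1464. -852.] [601.  77.   8.]
[269 223  14  40 295] 80.5 98.8 104.1 ((454.4759521484375, 24.805768966674805), (19.005199432373047, 99.43449401855469), 80.11802673339844)
[299 231  11  39 172] 80.4 98.3 104.0 ((436.2902526855469, -48.99134063720703), (9.775425910949707, 99.14017486572266), 80.21060180664062)
stand 1450 28.97188990700691 ((442.82489013671875, -11.886436462402344), (150.291259765625, 100.62385559082031), 80.14620208740234)
rack cloud [519. -17.  -8.] [778. 116. 152.]
134 [[765, -3], [764, 0], [764, 2], [765, -1], [765, 0], [765, 0]] 49.0
135 [[762, -2], [762, -3], [762, -2], [762, 0], [762, -2], [762, -2]] 49.0
136 [[759, -1], [759, -2], [760, -5], [759, -3], [759, -2], [759, -3]] 49.0
137 [[756, -2], [730, 104], [730, 104], [730, 105], [730, 106], [756, -2]] 49.0
138 [[753, -2], [725, 114], [725, 115], [724, 116], [724, 117], [753, 1]] 49.0
139 [[750, -1], [722, 114], [723, 113], [722, 115], [722, 114], [750, -1]] 49.0
140 [[748, -4], [719, 115], [719, 115], [720, 111], [719, 115], [748, -4]] 49.0
141 [[745, -4], [717,
[... 4923 characters left out ...]
], [558, 82], [559, 77]] 49.0
204 [[555, 80], [555, 83], [556, 77], [555, 81], [556, 80], [555, 82]] 49.0
205 [[558, 6], [557, 26], [557, 29], [557, 25], [557, 25], [558, 6]] 49.0
206 [[555, 9], [555, 7], [556, 6], [556, 3], [555, 8], [556, 0]] 49.0
207 [[553, 5], [553, 7], [553, 8], [553, 7], [553, 10], [553, 9]] 49.0
208 [[550, 3], [550, 7], [550, 3], [550, 7], [550, 7], [550, 6]] 49.0
209 [[547, 8], [-9223372036854775808, -9223372036854775808], [547, 3], [547, 9], [547, 8], [547, 4]] 49.0
210 [[544, 8], [544, 9], [544, 4], [544, 10], [544, 10], [544, 8]] 49.0
211 [[541, 5], [541, 10], [541, 8], [541, 5], [542, 4], [541, 9]] 49.0<stdin>:19: RuntimeWarning: invalid value encountered in cast
```

View pics/crop_top.png

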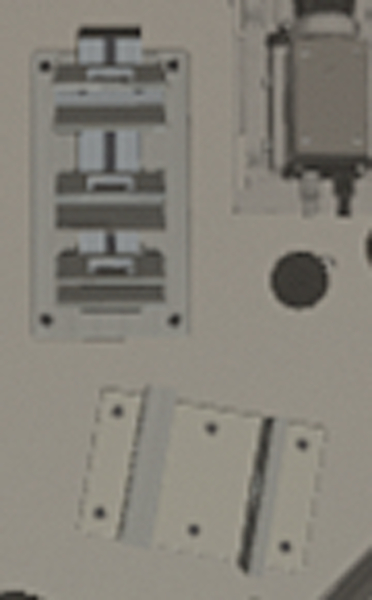

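```bash
cat >> h.py <<'E'
from scipy.spatial.transform import Rotation as Ro
def plan(p,R):
    "final row (fractions) from measured pose to TCP p, rotation matrix R"
    from workcell import ctrl
    o=ctrl.get_obs();R0=Ro.from_rotvec(o["orientation"])
    r=(R0.inv()*Ro.from_matrix(R)).as_rotvec()/1.5; s=R0.inv().apply(np.array(p)-o["ee_pos"])/200
    print("row",r.round(4).tolist(),s.round(4).tolist(),"t",o["t"],"f",o["ft_force"].round(1),"w",round(o["width"],1),"g",round(float(o["grasp_force"]),1))
def tooldown(yawdeg):
    a=np.radians(yawdeg);y=np.array([np.cos(a),np.sin(a),0]);z=np.array([0,0,-1.]);return np.column_stack([np.cross(y,z),y,z])
E
python3 - <<'E'
from h import *
a,P=cloud("top0.npz")
# rack: region; wall tops -> yaw from base plate
m=np.zeros((384,512),bool);m[136:214,245:288]=1;m&=np.isfinite(P[:,:,2])
q=P[m]
b=q[(q[:,2]>3)&(q[:,2]<14)];print("base",cv2.minAreaRect(b[:,:2].astype(np.float32)))
# rail side edges: median y of points in each x band with z near rail
th=np.radians(28)
x0,y0=643.,48.
for k in range(3):
    X=(q[:,0]-x0)*np.cos(th)+(q[:,2]-72)*np.sin(th); Z=-(q[:,0]-x0)*np.sin(th)+(q[:,2]-72)*np.cos(th)
    s=(abs(Z)<5)&(abs(X)<90); A=np.median(Z[s]); x0+=-A/np.sin(th); 
rail=q[s];print("x0",x0,"n",s.sum(),"rail y",np.percentile(rail[:,1],[1,50,99]))
c=np.polyfit(rail[:,0],rail[:,1],1);print("rail yaw deg(weak)",np.degrees(np.arctan(c[0])))
print("plane",np.linalg.lstsq(np.c_[rail[:,:2],np.ones(len(rail))],rail[:,2],rcond=None)[0], np.tan(th))
X=(q[:,0]-x0)*np.cos(th)+(q[:,2]-72)*np.sin(th)
t=(Z>38)&(Z<54)
for lo in range(-90,100,2):
    k=t&(X>=lo)&(X<lo+2)
    if k.sum()>2: print(lo,k.sum(),np.percentile(Z[k],[10,90]).round(1),np.percentile(q[k,1],[2,50,98]).round(1), end=" | ")
hi=q[t];print("\nwalls",cv2.minAreaRect(hi[:,:2].astype(np.float32)))
g=a["im"][136:214,243:290].mean(2)
# obstacles: tall things nearby
for n,(v0,v1,u0,u1) in dict(box=(0,100,250,380),cam=(100,185,295,340)).items():
    r=P[v0:v1,u0:u1].reshape(-1,3);r=r[(r[:,2]>40)];print(n,np.nanpercentile(r,2,0).round(),np.nanpercentile(r,98,0).round())
plan([436.3,-49,250],tooldown(80.1))
E
```

```text
base ((646.680419921875, 47.37858581542969), (221.89620971679688, 117.4359359741211), 0.42828917503356934)
x0 640.5603091607281 n 442 rail y [17.90561414 49.21312579 82.54659165]
rail yaw deg(weak) 0.19784790904833846
plane [ 5.39583795e-01  1.65197820e-02 -2.74368285e+02] 0.5317094316614788
-74 6 [44.4 45. ] [15.6 29.1 52.4] | -72 32 [41.6 48.9] [16.1 50.3 81.7] | -70 29 [38.4 45.8] [21.2 54.2 82. ] | -68 3 [41.5 47.4] [17.9 35.7 51. ] | -56 25 [39.1 47. ] [16.1 49.  81.9] | -54 28 [40.8 48. ] [16.3 54.2 81.8] | -52 3 [39.  45.3] [28.  30.5 38.2] | -22 20 [44.4 47.7] [23.5 53.  81.9] | -20 19 [43.5 49.3] [19.1 54.3 78.4] | -18 38 [40.3 47.5] [17.2 47.8 82.9] | 0 21 [42.7 47.7] [17.7 51.8 81.7] | 2 33 [41.1 49.4] [17.4 46.6 79.5] | 4 17 [38.5 44. ] [17.2 46.6 79.3] | 46 26 [44.6 48.4] [20.3 55.7 81.1] | 48 29 [40.8 45.9] [16.5 46.8 79.5] | 50 8 [39.1 42. ] [16.8 34.1 78.5] | 72 23 [43.7 48. ] [20.5 54.4 83.6] | 74 32 [41.5 49.2] [16.9 46.9 80.6] | 76 3 [39.  39.3] [17.  24.3 29.1] | 
walls ((622.2996215820312, 49.576255798339844), (134.31251525878906, 68.8646011352539), 0.5853779315948486)
box [ 879. -237.   55.] [1095.   77.  127.]
cam [ 629. -124.   43.] [829. -61.  82.]
row [-0.0008, -0.0001, -0.0833] [-2.1575, -2.7172, -0.1364] t 0.15 f [ 0.2 -0.2  0.9] w 87.8 g 0.0
```

The stand, plates and rack are all measured, and their sizes match the ones given. I'll move to a hover over the rack first.

Call:
servo_tool(
  rows=[
    [0,0,0,-0.15,-0.11,0,87],
    [0,0,0,-0.4,-0.3,0,87],
    [0,0,0,-0.65,-0.48,0,87],
    [0,0,0,-0.9,-0.67,0,87],
  ],
)

```text
t: 0.65
ee_pos: [316.7, 415.3, 222.6]
orientation: [0.465, 3.107, -0.0]
ft_force: [1.5, 0.8, 0.7]
width: 87.0
grasp_force: 0.0
```

Call:
servo_tool(
  rows=[
    [0,0,0,-0.25,-0.18,0,87],
    [0,0,0,-0.5,-0.37,0,87],
    [0,0,0,-0.75,-0.55,0,87],
    [0,0,0,-0.95,-0.7,0,87],
    [0,0,0,-0.95,-0.7,0,87],
  ],
)

```text
t: 1.27
ee_pos: [458.0, 224.7, 222.6]
orientation: [0.473, 3.106, -0.0]
ft_force: [-0.0, -0.2, -0.4]
width: 87.1
grasp_force: 0.0
```

```bash
cat >> h.py <<'E'
th=np.radians(28);c28,s28=np.cos(th),np.sin(th)
RR=np.array([[0,c28,s28],[1,0,0],[0,s28,-c28]])  # tool axes at the rack (columns x,y,z)
xr=np.array([c28,0,s28]);zr=np.array([-s28,0,c28])
E
python3 -c "
from h import *
plan(np.array([640,48,72])+110*zr,RR)"
```

```text
row [-0.2806, -0.2061, 0.8279] [-0.885, -0.6494, 0.2677] t 1.275 f [-0.  -0.2 -0.4] w 87.1 g 0.0
```

Call:
servo_tool(
  rows=[
    [-0.03,-0.02,0.09,-0.12,-0.1,0,87],
    [-0.07,-0.05,0.2,-0.3,-0.2,0,87],
    [-0.105,-0.077,0.31,-0.5,-0.36,0,87],
    [-0.14,-0.103,0.41,-0.65,-0.47,0,87],
    [-0.175,-0.13,0.52,-0.78,-0.57,0.05,87],
    [-0.21,-0.155,0.62,-0.85,-0.63,0.12,87],
    [-0.245,-0.18,0.72,-0.885,-0.649,0.2,87],
    [-0.2806,-0.2061,0.8279,-0.885,-0.649,0.265,87],
    [-0.2806,-0.2061,0.8279,-0.885,-0.649,0.265,87],
    [-0.2806,-0.2061,0.8279,-0.885,-0.649,0.265,87],
  ],
)

```text
t: 2.52
ee_pos: [586.8, 52.3, 169.0]
orientation: [1.944, 1.956, 0.486]
ft_force: [0.4, -0.2, -0.0]
width: 86.9
grasp_force: 0.0
```

```bash
cat >> h.py <<'E'
def shot(name):
    from workcell import ctrl
    i=ctrl.camera_info("wrist");im,d=ctrl.get_image("wrist")
    np.savez(name+".npz",im=im,d=d,K=i["intrinsics"],R=i["R"],t=i["t"])
    return cloud(name+".npz")
E
python3 - <<'E'
from h import *
a,P=shot("w1")
cv2.imwrite("pics/w1.png",cv2.resize(a["im"][:,:,::-1],(800,600)))
q=P.reshape(-1,3);q=q[np.isfinite(q[:,2])]
tb=q[(abs(q[:,2])<8)];print("table",np.median(tb[:,2]))
q=q[(abs(q[:,1]-48)<45)&(q[:,0]>520)&(q[:,0]<780)]
x0=640.
for k in range(4):
    d=q-[x0,48,72];X=d@xr;Z=d@zr
    s=(abs(Z)<4)&(abs(X)<93)&(abs(d[:,1])<19);x0+=-np.median(Z[s])/s28
print("x0",x0,s.sum(),"rail y",np.percentile(q[(abs(Z)<3)&(abs(X)<93)][:,1],[1,99]))
d=q-[x0,48,72];X=d@xr;Z=d@zr
for z0 in (0,8,16,24,32,40,44,47):
    k=(Z>z0-1.5)&(Z<z0+1.5)&(abs(d[:,1])<34);h=np.histogram(X[k],np.arange(-100,101,2))
    print(z0,[(int(e),int(n)) for e,n in zip(h[1],h[0]) if n>8])
E
```

```text
table 0.2604803053540528
x0 642.7396003565947 4526 rail y [18.99838409 82.24320856]
0 [(-94, 95), (-92, 89), (-90, 98), (-88, 98), (-86, 39), (-52, 76), (-50, 102), (-48, 99), (-46, 93), (-44, 102), (-42, 88), (-40, 96), (-38, 101), (-36, 96), (-34, 97), (-32, 98), (-30, 92), (-28, 102), (-26, 101), (-24, 43), (6, 20), (8, 101), (10, 97), (12, 96), (14, 97), (16, 99), (18, 98), (20, 93), (22, 100), (24, 96), (26, 93), (28, 97), (30, 94), (32, 101), (34, 94), (36, 92), (38, 97), (40, 99), (42, 92), (44, 100), (46, 44), (92, 46), (94, 94)]
8 [(-68, 65), (-52, 52), (-16, 14), (46, 49), (72, 38)]
16 [(-68, 68), (-52, 31), (-16, 9), (-2, 22), (46, 54), (68, 13), (70, 42), (72, 33)]
24 [(-68, 86), (-52, 35), (-16, 20), (0, 17), (46, 56), (70, 35), (72, 52)]
32 [(-68, 79), (-52, 40), (-16, 17), (46, 65), (72, 85)]
40 [(-68, 72), (-52, 67), (-16, 21), (0, 18), (46, 77), (72, 79)]
44 [(-70, 52), (-68, 109), (-56, 49), (-54, 65), (-52, 118), (-20, 61), (-18, 24), (-16, 118), (0, 95), (2, 37), (4, 71), (46, 162), (48, 11), (50, 48), (72, 179), (74, 9)]
47 [(-72, 84), (-70, 169), (-68, 16), (-56, 68), (-54, 242), (-52, 11), (-20, 108), (-18, 207), (-16, 17), (2, 202), (4, 125), (46, 82), (48, 209), (50, 24), (72, 69), (74, 182), (76, 36)]
```

View pics/w1.png

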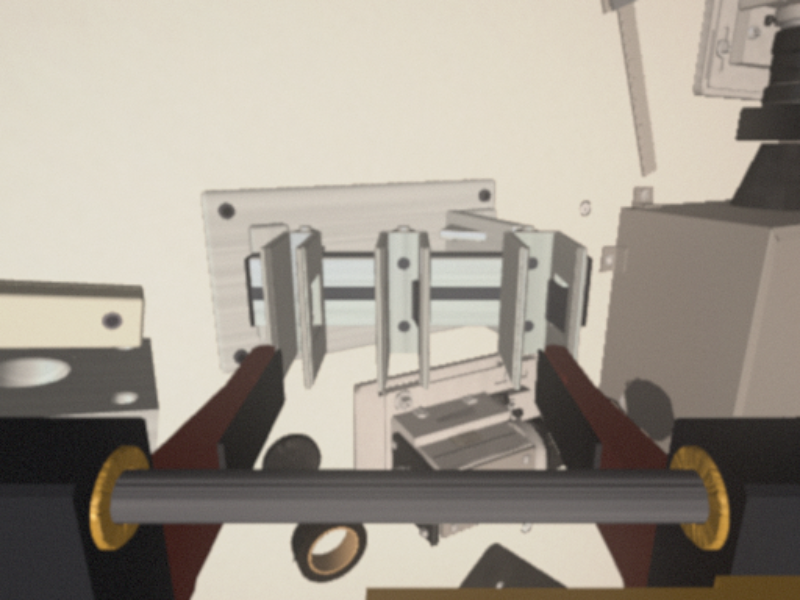

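The wrist view shows the thin pocket's lips at about (270,250) and (310,260), the middle pair at (380,240) and (425,240), and the thick pair at (515,240) and (570,250). The fingertips at (275,350) and (545,350) sit symmetric about the camera centre.

```bash
python3 - <<'E'
from h import *
from workcell import ctrl
o=ctrl.get_obs();p=o["ee_pos"];R=Ro.from_rotvec(o["orientation"]).as_matrix()
a,P=cloud("w1.npz")
q=P.reshape(-1,3);q=q[np.isfinite(q[:,2])]
T=(q-p)@R
# fingers: near tips
for z0 in (-45,-35,-25,-15,-8,-3):
    k=(abs(T[:,2]-z0)<3)&(abs(T[:,0])<15)&(abs(T[:,1])<60)
    L=T[k&(T[:,1]<0)];H=T[k&(T[:,1]>0)]
    if len(L)>5 and len(H)>5: print("finger",z0,len(L),len(H),L[:,1].max().round(1),H[:,1].min().round(1),np.median(L[:,1]).round(1),np.median(H[:,1]).round(1), T[k][:,0].mean().round(1))
x0=642.74
d=q-[x0,49.5,72];X=d@xr;Z=d@zr;Y=d[:,1]
k0=(Z>14)&(Z<42)&(abs(Y)<33)
for n,lo,hi in (("t_in",-71,-64),("t_out",-54,-48),("k_out",43,49),("k_in",69,76),("m1",-18,-12),("m2",-4,4)):
    k=k0&(X>lo)&(X<hi);print(n,k.sum(),np.median(X[k]).round(2),X[k].std().round(2), "slope y",np.polyfit(Y[k],X[k],1)[0].round(4),"slope z",np.polyfit(Z[k],X[k],1)[0].round(3))
for n,lo,hi in (("thin",-76,-48),("thick",42,80)):
    k=(Z>45)&(Z<50)&(X>lo)&(X<hi);print(n,"y",np.percentile(q[k,1],[1,99]).round(1),"topZ",np.percentile(Z[k],95).round(1))
# plates: top edge faces
tp=q[(abs(q[:,2]-98)<6)&(q[:,0]<520)&(q[:,1]<80)]
print(len(tp),tp.min(0).round(),tp.max(0).round())
plan([440,-12,250],tooldown(80.1))
E
```

```text
finger -45 417 417 -43.2 42.6 -44.9 44.5 7.1
finger -35 356 339 -43.4 42.6 -44.1 43.4 5.3
finger -25 276 285 -43.5 42.7 -44.1 43.3 4.9
finger -15 230 231 -43.6 42.8 -44.0 43.4 5.1
finger -8 212 204 -43.4 42.7 -44.1 43.3 5.0
finger -3 174 181 -43.5 42.7 -44.1 43.3 4.7
t_in 716 -67.11 0.22 slope y -0.0068 slope z -0.0
t_out 399 -51.18 0.42 slope y -0.0039 slope z 0.009
k_out 584 46.52 0.2 slope y -0.0072 slope z 0.003
k_in 767 72.4 0.93 slope y -0.0017 slope z 0.055
m1 148 -14.89 0.15 slope y -0.0071 slope z -0.003
m2 128 -0.04 0.89 slope y 0.0271 slope z 0.084
thin y [15.4 82.9] topZ 48.2
thick y [16.  83.8] topZ 48.3
860 [458.   7.  92.] [509.  35. 102.]
row [0.2707, 0.2258, -0.908] [-0.3157, -0.464, -0.7017] t 2.575 f [-1.1 -0.3  0.2] w 87.4 g 0.0
```

```bash
cat >> h.py <<'E'
Rz=Ro.from_euler("z",0.4,degrees=True).as_matrix();RR=Rz@RR;xr=Rz@xr;zr=Rz@zr
O=np.array([642.74,49.5,72])
E
python3 -c "
from h import *
plan([436.3,-49,190],tooldown(80.1))"
```

```text
row [0.2707, 0.2258, -0.908] [-0.5007, -0.622, -0.4459] t 2.575 f [-1.1 -0.3  0.2] w 87.4 g 0.0
```

Call:
servo_tool(
  rows=[
    [0,0,0,0,0,-0.2,87],
    [0.03,0.025,-0.1,-0.05,-0.07,-0.4,80],
    [0.06,0.05,-0.2,-0.14,-0.18,-0.45,70],
    [0.09,0.075,-0.3,-0.25,-0.3,-0.45,60],
    [0.125,0.1,-0.42,-0.35,-0.43,-0.445,50],
    [0.16,0.133,-0.535,-0.45,-0.55,-0.445,44],
    [0.195,0.16,-0.65,-0.5,-0.622,-0.445,44],
    [0.23,0.19,-0.77,-0.5,-0.622,-0.445,44],
    [0.2707,0.2258,-0.908,-0.5,-0.622,-0.445,44],
    [0.2707,0.2258,-0.908,-0.5,-0.622,-0.445,44],
  ],
)

```text
t: 3.82
ee_pos: [437.5, -49.2, 190.5]
orientation: [0.266, 3.129, -0.0]
ft_force: [-0.2, 0.2, -0.2]
width: 43.8
grasp_force: 0.0
```

```bash
python3 - <<'E'
from h import *
from workcell import ctrl
o=ctrl.get_obs();p=o["ee_pos"];R=Ro.from_rotvec(o["orientation"]).as_matrix();print(p.round(1),Ro.from_matrix(R).as_rotvec().round(3))
a,P=shot("w2")
cv2.imwrite("pics/w2.png",a["im"][:,:,::-1])
m=(abs(P[:,:,2]-100)<2.5)&(P[:,:,0]<520)
m=m.astype(np.uint8);n,l,s,c=cv2.connectedComponentsWithStats(m)
for i in range(1,n):
    if s[i,4]>60:
        q=P[l==i];print(s[i],np.median(q[:,2]).round(1),cv2.minAreaRect(q[:,:2].astype(np.float32)))
E
```

```text
[437.5 -49.2 190.5] [ 0.266  3.129 -0.   ]
[ 100    0  165  266 1384] 100.4 ((391.1233825683594, -111.30058288574219), (5.502887725830078, 246.3562469482422), 46.02023696899414)
[ 256  130   12  119 1380] 100.3 ((439.0892028808594, -49.897918701171875), (8.968282699584961, 99.52710723876953), 80.01227569580078)
[ 339  137   35  118 2862] 100.2 ((457.59619140625, 23.948692321777344), (19.69489288330078, 99.87049865722656), 79.9666976928711)
```

View pics/w2.png

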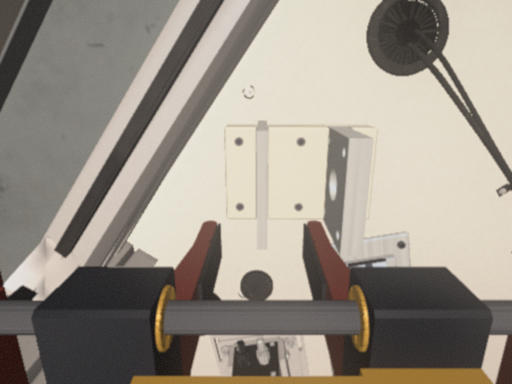

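The wrist view shows the thin plate's top edge at about (262,185) and the thick plate's at (352,190). Both sit at z = 100 and measure 9 x 100 and 19 x 100 mm, which agrees with the sizes given.

```bash
python3 -c "
from h import *
plan([439.1,-49.6,66],tooldown(80.0))"
```

```text
row [-0.0004, 0.0004, 0.005] [-0.0068, -0.0013, 0.6224] t 3.875 f [ 0.1 -0.4 -0.1] w 44.3 g 0.0
```

Call:
servo_tool(
  rows=[
    [0,0,0.005,-0.007,-0.001,0.12,44],
    [0,0,0.005,-0.007,-0.001,0.3,44],
    [0,0,0.005,-0.007,-0.001,0.48,44],
    [0,0,0.005,-0.007,-0.001,0.58,44],
    [0,0,0.005,-0.007,-0.001,0.622,44],
    [0,0,0.005,-0.007,-0.001,0.622,20],
    [0,0,0.005,-0.007,-0.001,0.622,5],
    [0,0,0.005,-0.007,-0.001,0.622,2],
    [0,0,0.005,-0.007,-0.001,0.622,2],
    [0,0,0.005,-0.007,-0.001,0.622,2],
  ],
)

```text
t: 5.12
ee_pos: [438.3, -50.0, 66.0]
orientation: [0.286, 3.127, 0.0]
ft_force: [-0.7, 0.9, 7.3]
width: 8.6
grasp_force: 30.0
```

Call:
servo_tool(
  rows=[
    [0,0,0,0,0,-0.03,2],
    [0,0,0,0,0,-0.1,2],
    [0,0,0,0,0,-0.25,2],
    [0,0,0,0,0,-0.45,2],
    [0,0,0,0,0,-0.65,2],
    [0,0,0,0,0,-0.8,2],
    [0,0,0,0,0,-0.85,2],
    [0,0,0,0,0,-0.85,2],
  ],
)

```text
t: 6.12
ee_pos: [437.7, -49.9, 235.7]
orientation: [0.286, 3.127, 0.0]
ft_force: [0.1, 0.3, -2.8]
width: 8.8
grasp_force: 30.0
```

```bash
python3 -c "
from h import *
plan(O-61.2*xr+125*zr,RR)"
```

```text
row [-0.271, -0.224, 0.9015] [-0.3641, 0.5687, 0.4111] t 6.125 f [ 0.1  0.3 -2.8] w 8.8 g 30.0
```

Call:
servo_tool(
  rows=[
    [-0.02,-0.018,0.07,-0.03,0.04,0,2],
    [-0.054,-0.045,0.18,-0.08,0.12,0,2],
    [-0.09,-0.075,0.3,-0.15,0.22,0,2],
    [-0.125,-0.104,0.42,-0.22,0.34,0,2],
    [-0.16,-0.134,0.54,-0.29,0.45,0.02,2],
    [-0.2,-0.164,0.66,-0.34,0.53,0.06,2],
    [-0.235,-0.194,0.78,-0.364,0.568,0.12,2],
    [-0.271,-0.224,0.9,-0.364,0.5687,0.2,2],
    [-0.271,-0.224,0.9015,-0.364,0.5687,0.3,2],
    [-0.271,-0.224,0.9015,-0.364,0.5687,0.38,2],
  ],
)

```text
t: 7.38
ee_pos: [527.5, 49.0, 156.4]
orientation: [1.946, 1.96, 0.482]
ft_force: [-0.6, 0.2, -2.8]
width: 8.8
grasp_force: 30.0
```

```bash
cat > meas.py <<'E'
import sys
from h import *
from workcell import ctrl
o=ctrl.get_obs();p=o["ee_pos"];R=Ro.from_rotvec(o["orientation"]).as_matrix()
d=p-O;print("TCP rail",(d@xr).round(2),d[1].round(2),(d@zr).round(2),"rot err deg",np.degrees(Ro.from_matrix(RR.T@R).as_rotvec()).round(2),"F rail x,y,z",(o["ft_force"]@xr).round(1),o["ft_force"][1].round(1),(o["ft_force"]@zr).round(1),"M",o["moment"].round(2))
a,P=shot(sys.argv[1]);cv2.imwrite(f"pics/{sys.argv[1]}.png",a["im"][:,:,::-1])
q=P.reshape(-1,3);q=q[np.isfinite(q[:,2])];dd=q-O;X=dd@xr;Y=dd[:,1];Z=dd@zr
c=float(sys.argv[2]);h=float(sys.argv[3]) # pocket centre guess, half plate
for lo,hi in ((-c*0-16,0),(0,16)):
    k=(Z>14)&(Z<42)&(abs(Y)<34)&(X-c>lo)&(X-c<hi);hh=np.histogram(X[k],np.arange(c+lo,c+hi+.01,.5));print("wall",[(round(float(e),1),int(n)) for e,n in zip(hh[1],hh[0]) if n>15])
T=(q-p)@R
zt=[int(z) for z in sys.argv[4].split(",")]
for z0 in zt:
    k=(abs(T[:,2]-z0)<2)&(abs(T[:,1])<16)&(T[:,0]>-52)&(T[:,0]<55);t=T[k]
    if len(t)>10:
        print("plate tool z",z0,len(t),"y",np.percentile(t[:,1],[2,20,50,80,98]).round(2),"x",np.percentile(t[:,0],[2,98]).round(1))
E
python3 meas.py w3 -61.6 4.5 -30,-10,0,10,20,30,40,50,55
```

```text
TCP rail -62.15 -0.54 128.62 rot err deg [ 0.36  0.   -0.01] F rail x,y,z -1.8 0.2 -2.2 M [-0.08  0.51 -0.03]
wall []
wall []
plate tool z -30 209 y [-12.95  -8.7    1.41   9.48  13.8 ] x [ 9.3 48.7]
plate tool z -10 133 y [-12.39  -8.41   1.07   9.65  13.18] x [ 9.6 48.7]
plate tool z 0 58 y [-11.41  -8.66  -0.14   8.54  12.04] x [10.7 48.8]
plate tool z 10 29 y [-4.12 -2.76 -0.44  2.41  4.3 ] x [48.4 48.8]
plate tool z 20 23 y [-3.82 -2.5   0.62  2.85  4.51] x [48.5 48.8]
plate tool z 30 14 y [-3.86 -2.51  0.34  2.6   4.4 ] x [48.6 48.8]
plate tool z 40 14 y [-3.51 -2.07  0.33  2.74  4.17] x [48.6 48.9]
plate tool z 50 14 y [-3.71 -2.19  0.33  2.84  4.35] x [48.6 48.9]
plate tool z 55 14 y [-3.77 -2.25  0.32  2.88  4.43] x [48.7 49. ]
```

View pics/w3.png

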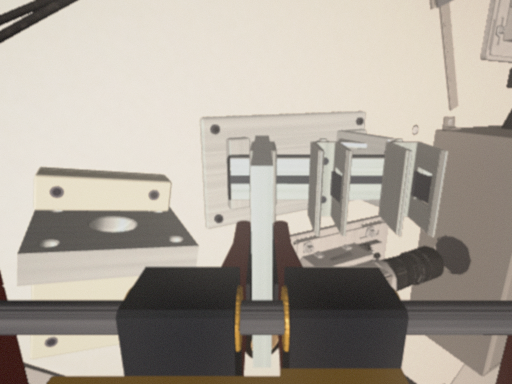

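The plate hangs centred and square in the fingers, with its upper edge at (262,150). It hides the thin pocket, while the middle and thick pockets show at (330,190) and (410,190).

```bash
python3 - <<'E'
from h import *
a,P=cloud("w3.npz")
q=P.reshape(-1,3);q=q[np.isfinite(q[:,2])];d=q-O;X=d@xr;Y=d[:,1];Z=d@zr
k=(Z>14)&(Z<42)&(abs(Y)<33)&(abs(X-46.5)<3);print("k_out",k.sum(),np.median(X[k]))
k=(abs(Z)<4)&(abs(X)<90)&(abs(Y)<19);print("railZ",k.sum(),np.median(Z[k]))
k=(Z>45)&(Z<50)&(abs(Y)<33)
h=np.histogram(X[k],np.arange(-80,80,1));print([(int(e),int(n)) for e,n in zip(h[1],h[0]) if n>8])
plan(O-61.6*xr+110*zr+[0,0,0],RR)
E
```

```text
k_out 1066 46.51703939995865
railZ 3749 -0.10946333094896274
[(-72, 16), (-71, 10), (-55, 10), (-54, 72), (-53, 88), (-19, 112), (-18, 109), (-17, 67), (-16, 13), (1, 26), (2, 127), (3, 117), (4, 82), (5, 17), (47, 96), (48, 123), (49, 52), (72, 17), (73, 129), (74, 156), (75, 84), (76, 34)]
row [-0.006, 0.0002, 0.0004] [-0.0001, 0.0107, 0.0878] t 7.425 f [-0.7 -0.3 -3.4] w 8.5 g 30.0
```

Call:
servo_tool(
  rows=[
    [-0.006,0,0,0,0.011,0.05,2],
    [-0.006,0,0,0,0.011,0.088,2],
    [-0.006,0,0,0,0.011,0.11,2],
    [-0.006,0,0,0,0.011,0.13,2],
    [-0.006,0,0,0,0.011,0.15,2],
    [-0.006,0,0,0,0.011,0.17,2],
    [-0.006,0,0,0,0.011,0.17,2],
  ],
)

```text
t: 8.3
ee_pos: [547.4, 48.8, 132.4]
orientation: [1.936, 1.95, 0.497]
ft_force: [-19.8, -0.6, 28.2]
width: 8.9
grasp_force: 30.0
```

```bash
cat > st.py <<'E'
from h import *
from workcell import ctrl
o=ctrl.get_obs();p=o["ee_pos"];R=Ro.from_rotvec(o["orientation"]).as_matrix()
d=p-O;print("TCP rail",(d@xr).round(2),d[1].round(2),(d@zr).round(2),"rot",np.degrees(Ro.from_matrix(RR.T@R).as_rotvec()).round(2),"F",(o["ft_force"]@xr).round(1),o["ft_force"][1].round(1),(o["ft_force"]@zr).round(1),"M",o["moment"].round(2),"w",o["width"].round(1),"t",o["t"])
E
python3 st.py
```

```text
Traceback (most recent call last):
  File "st.py", line 4, in <module>
    d=p-O;print("TCP rail",(d@xr).round(2),d[1].round(2),(d@zr).round(2),"rot",np.degrees(Ro.from_matrix(RR.T@R).as_rotvec()).round(2),"F",(o["ft_force"]@xr).round(1),o["ft_force"][1].round(1),(o["ft_force"]@zr).round(1),"M",o["moment"].round(2),"w",o["width"].round(1),"t",o["t"])
                                                                                                                                                                                                                                                          ^^^^^^^^^^^^^^^^
AttributeError: 'float' object has no attribute 'round'
```

```bash
sed -i 's/o\["width"\].round(1)/round(float(o["width"]),1)/' st.py; python3 st.py; python3 meas.py w4 -61.6 4.5 -40,-36,-34,-32,-28,30,40,50,54,57,60
python3 - <<'E'
from h import *
a,P=cloud("w4.npz")
q=P.reshape(-1,3);q=q[np.isfinite(q[:,2])];d=q-O;X=d@xr;Y=d[:,1];Z=d@zr
k=(abs(X+61)<10)&(abs(Y)<55)&(Z<140)&(Z>20);h=np.histogram(Z[k&(Y>44)],np.arange(20,142,2));print("edge face",[(int(e),int(n)) for e,n in zip(h[1],h[0]) if n>2])
k=(Z>45)&(Z<50)&(abs(Y)<33)&(abs(X+62)<20)
h=np.histogram(X[k],np.arange(-80,-40,.5));print([(float(e),int(n)) for e,n in zip(h[1],h[0]) if n>4])
im=a["im"][:,:,::-1];cv2.imwrite("pics/w4c.png",cv2.resize(im[110:260,190:340],(600,600)))
E
```

```text
TCP rail -55.85 -0.68 98.06 rot [-0.59 -0.   -0.01] F -4.2 -0.6 34.2 M [-0.13  0.98  0.  ] w 8.9 t 8.3
TCP rail -55.85 -0.68 98.06 rot err deg [-0.59 -0.   -0.01] F rail x,y,z -4.2 -0.6 34.2 M [-0.13  0.98  0.  ]
wall [(-67.6, 88), (-67.1, 34)]
wall []
plate tool z -40 3910 y [-8.06 -2.61  0.16  3.29  9.26] x [-48.9  47.6]
plate tool z -36 365 y [-13.44  -7.11   0.15   8.15  14.27] x [-41.1  48.8]
plate tool z -34 250 y [-13.46  -9.25  -0.05   9.58  14.06] x [ 9.3 48.8]
plate tool z -32 235 y [-13.31  -9.05   0.14   8.96  13.68] x [ 9.3 48.8]
plate tool z -28 196 y [-12.81  -8.84   1.38   9.85  13.49] x [ 9.5 48.8]
plate tool z 30 17 y [-3.85 -2.76  0.01  2.82  4.47] x [48.6 49. ]
plate tool z 40 13 y [-3.56 -2.23  0.6   2.82  4.16] x [48.7 48.9]
plate tool z 50 261 y [-15.74 -15.19 -14.27 -13.46   1.13] x [-8.5 48.8]
plate tool z 54 138 y [-15.51 -13.06 -12.55 -12.13 -11.84] x [-9.3 34.1]
plate tool z 57 47 y [-15.54 -12.3  -11.99 -11.85 -11.8 ] x [-9.5 34.2]
plate tool z 60 20 y [-15.5  -13.22 -11.9  -11.87 -11.86] x [18.1 34.5]
edge face [(46, 3), (48, 10), (50, 4), (52, 10), (56, 13), (60, 14), (64, 12), (66, 3), (68, 13), (72, 16), (76, 15), (78, 6), (80, 11), (82, 9), (84, 9), (86, 15), (88, 6), (90, 14), (92, 16), (94, 5), (96, 14), (98, 16), (100, 13), (102, 11), (104, 17), (106, 14), (108, 18), (110, 13), (112, 16), (114, 21), (116, 15), (118, 16), (120, 25), (122, 20), (124, 22), (126, 19), (128, 23), (130, 24), (132, 26), (134, 35), (136, 222), (138, 16)]
[(-71.5, 8), (-71.0, 50), (-70.5, 35), (-70.0, 49), (-69.5, 46), (-69.0, 52), (-68.5, 38), (-68.0, 16)]
```

View pics/w4c.png

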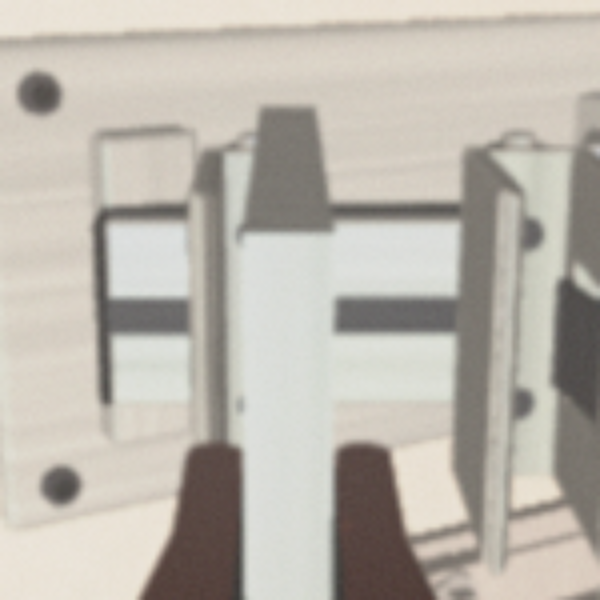

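The crop shows the plate at (287,230) riding on the upper lip of the thin pocket, with the lower wall at (205,300). It is about 6 mm too far up the rail, because I planned from a pose that had not settled. I'll back off and settle before re-aiming.

Call:
servo_tool(
  rows=[
    [0,0,0,0,0,-0.05,2],
    [0,0,0,0,0,-0.1,2],
    [0,0,0,0,0,-0.1,2],
    [0,0,0,0,0,-0.1,2],
    [0,0,0,0,0,-0.1,2],
  ],
)

```text
t: 8.98
ee_pos: [538.4, 48.8, 147.8]
orientation: [1.938, 1.951, 0.494]
ft_force: [0.7, -0.3, -1.6]
width: 8.8
grasp_force: 30.0
```

```bash
python3 st.py;  python3 -c "
from h import *
plan(O-61.7*xr+115*zr,RR)"
```

```text
TCP rail -56.59 -0.73 115.9 rot [-0.43  0.    0.  ] F -0.2 -0.3 -1.7 M [-0.06  0.46 -0.02] w 8.8 t 8.975
row [0.0051, -0.0, -0.0] [0.0, -0.0256, 0.0043] t 8.975 f [ 0.7 -0.3 -1.6] w 8.8 g 30.0
```

Call:
servo_tool(
  rows=[
    [0.005,0,0,0.004,-0.0256,0,2],
    [0.005,0,0,0.004,-0.0256,0.004,2],
    [0.005,0,0,0.004,-0.0256,0.004,2],
    [0.005,0,0,0.004,-0.0256,0.004,2],
    [0.005,0,0,0.004,-0.0256,0.004,2],
  ],
)

```text
t: 9.6
ee_pos: [534.3, 49.6, 145.0]
orientation: [1.942, 1.955, 0.488]
ft_force: [0.8, 0.6, -3.4]
width: 9.3
grasp_force: 30.0
```

```bash
python3 meas.py w5 -61.6 4.5 15,30,40,45,48
python3 - <<'E'
from h import *
a,P=cloud("w5.npz")
q=P.reshape(-1,3);q=q[np.isfinite(q[:,2])];d=q-O;X=d@xr;Y=d[:,1];Z=d@zr
for Zc in (70,80,90,100):
  k=(abs(X+61)<10)&(Y>44)&(Y<52)&(abs(Z-Zc)<5);print(Zc,np.percentile(X[k],[2,98]),Y[k].mean())
k=(abs(X+61)<10)&(abs(Y)<60)&(Z<150)&(Z>55);print("plate Z range",np.percentile(Z[k&(Y>44)],[.5,99.5]))
k=(Z>45)&(Z<50)&(abs(Y)<33)&(abs(X+62)<20)
h=np.histogram(X[k],np.arange(-80,-40,1));print([(float(e),int(n)) for e,n in zip(h[1],h[0]) if n>2])
# top edge of plate: yaw & tilt
k=(abs(X+61)<10)&(abs(Y)<52)&(Z>143)&(Z<158)
h=np.histogram(Z[k],np.arange(143,159,1));print(h[0]); 
E
python3 st.py
```

```text
TCP rail -61.45 0.05 115.36 rot err deg [-0.04  0.01  0.  ] F rail x,y,z -0.9 0.6 -3.4 M [-0.06  0.46  0.01]
wall []
wall []
plate tool z 15 21 y [-3.51 -2.11  0.58  3.29  4.16] x [48.6 48.9]
plate tool z 30 22 y [-4.09 -2.19  0.3   2.8   4.11] x [48.7 48.9]
plate tool z 40 14 y [-3.54 -2.1   0.3   2.7   4.14] x [48.7 48.8]
plate tool z 45 14 y [-3.64 -2.17  0.3   2.75  4.23] x [48.6 48.9]
70 [-65.23973042 -57.08841986] 48.98817746032291
80 [-65.59575055 -57.24425719] 48.95282197547462
90 [-65.41768093 -56.84543949] 48.89082150141103
100 [-65.18472865 -57.07525194] 48.849005875035594
plate Z range [ 64.55843792 149.75435253]
[(-72.0, 21), (-71.0, 92), (-70.0, 31), (-69.0, 4), (-54.0, 5), (-53.0, 79)]
[  30   39   30   48   31   41   35   40   44   65  927 2343  529   49
   54]
TCP rail -61.49 0.07 115.36 rot [-0.04  0.01  0.  ] F -1.9 0.1 -1.5 M [-0.06  0.5  -0.03] w 8.9 t 9.65
```

Call:
servo_tool(
  rows=[
    [0,0,0,0,-0.002,0.03,2],
    [0,0,0,0,-0.002,0.055,2],
    [0,0,0,0,-0.002,0.075,2],
    [0,0,0,0,-0.002,0.09,2],
    [0,0,0,0,-0.002,0.105,2],
    [0,0,0,0,-0.002,0.12,2],
    [0,0,0,0,-0.002,0.12,2],
  ],
)

```text
t: 10.52
ee_pos: [545.2, 49.6, 123.4]
orientation: [1.942, 1.956, 0.488]
ft_force: [-0.5, 0.2, -3.0]
width: 9.1
grasp_force: 30.0
```

```bash
python3 st.py
```

```text
TCP rail -62.05 0.12 91.16 rot [-0.01  0.   -0.  ] F -1.8 0.2 -2.4 M [-0.06  0.48 -0.03] w 9.1 t 10.525
```

Call:
servo_tool(
  rows=[
    [0,0,0,0,0,0.02,2],
    [0,0,0,0,0,0.04,2],
    [0,0,0,0,0,0.06,2],
    [0,0,0,0,0,0.08,2],
    [0,0,0,0,0,0.1,2],
    [0,0,0,0,0,0.115,2],
    [0,0,0,0,0,0.115,2],
  ],
)

```text
t: 11.4
ee_pos: [555.6, 50.7, 106.8]
orientation: [1.95, 1.961, 0.47]
ft_force: [-6.1, -0.9, -3.9]
width: 9.1
grasp_force: 30.0
```

```bash
python3 st.py
```

```text
TCP rail -60.58 1.17 71.62 rot [ 0.77 -0.3   0.  ] F -7.2 -0.9 -0.6 M [-0.08  1.8  -0.03] w 9.1 t 11.4
```

Call:
servo_tool(
  rows=[
    [0,0,0,0,0,0,2],
    [0,0,0,0,0,0,2],
    [0,0,0,0,0,0,2],
  ],
)

```text
t: 11.78
ee_pos: [555.6, 50.7, 106.8]
orientation: [1.95, 1.961, 0.47]
ft_force: [-5.2, -0.2, -3.4]
width: 8.6
grasp_force: 30.0
```

```bash
python3 st.py; python3 -c "
from workcell import ctrl
o=ctrl.get_obs();print(o['qpos'].round(3),o['qvel'].round(3))"; python3 meas.py w6 -61.6 4.5 30
python3 - <<'E'
from h import *
a,P=cloud("w6.npz")
q=P.reshape(-1,3);q=q[np.isfinite(q[:,2])];d=q-O;X=d@xr;Y=d[:,1];Z=d@zr
for Zc in (40,50,60,70,80):
  k=(abs(X+61)<10)&(Y>44)&(Y<52)&(abs(Z-Zc)<5)
  if k.sum()>5: print(Zc,np.percentile(X[k],[2,98]),Y[k].mean())
k=(abs(X+61)<10)&(abs(Y)<52)&(Z>95)&(Z<120)
h=np.histogram(Z[k],np.arange(95,121,1));print(h)
E
```

```text
TCP rail -60.62 1.17 71.66 rot [ 0.77 -0.3   0.  ] F -6.2 -0.2 -0.6 M [-0.01  1.76 -0.01] w 8.6 t 11.775
[ 0.095  0.399  2.169 -0.423  0.111  0.499] [-0.001  0.001 -0.    -0.     0.002  0.001]
TCP rail -60.62 1.17 71.66 rot err deg [ 0.77 -0.3   0.  ] F rail x,y,z -6.2 -0.2 -0.6 M [-0.01  1.76 -0.01]
wall []
wall []
plate tool z 30 126 y [-11.04 -10.75  -0.28   9.66   9.9 ] x [ 0.6 48.9]
40 [-65.23836459 -56.92229862] 49.885597964487786
50 [-64.73072391 -56.39580647] 49.852210461938604
60 [-64.96955383 -56.46478362] 49.86052145242391
70 [-64.57503922 -56.06650467] 49.879742705263894
80 [-64.6082353  -56.12609597] 49.886598845585674
(array([  32,   27,   28,   35,   38,   29,   40,   40,   29,   42,   34,
         42,   37,   55,  569, 2224,  986,   82,   56,   41,   30,   27,
         48,   38,   25]), array([ 95,  96,  97,  98,  99, 100, 101, 102, 103, 104, 105, 106, 107,
       108, 109, 110, 111, 112, 113, 114, 115, 116, 117, 118, 119, 120]))
```

Joint 5 has reached its lower limit (0.11), so this tilt cannot go any deeper here. The plate is square in the pocket, with its bottom at Z≈20. I'll let it hang on the leaf and push it home from above with shut fingers and a steeper tool.

Call:
servo_tool(
  rows=[
    [0,0,0,0,0,-0.03,2],
    [0,0,0,0,0,-0.03,12],
    [0,0,0,0,0,-0.03,24],
    [0,0,0,0,0,-0.03,30],
    [0,0,0,0,0,-0.03,30],
    [0,0,0,0,0,-0.15,30],
    [0,0,0,0,0,-0.35,30],
    [0,0,0,0,0,-0.5,30],
    [0,0,0,0,0,-0.5,30],
    [0,0,0,0,0,-0.5,30],
  ],
)

```text
t: 13.08
ee_pos: [512.1, 51.2, 197.0]
orientation: [1.946, 1.958, 0.477]
ft_force: [0.4, -0.3, -0.5]
width: 30.3
grasp_force: 0.0
```

```bash
cat > pl.py <<'E'
# plate pose in the rack: python3 pl.py shot X half
import sys
from h import *
a,P=shot(sys.argv[1]);c=float(sys.argv[2]);w=float(sys.argv[3])
q=P.reshape(-1,3);q=q[np.isfinite(q[:,2])];d=q-O;X=d@xr;Y=d[:,1];Z=d@zr
k=(abs(X-c)<w+5)&(abs(Y)<54)&(Z>84)&(Z<135)
h=np.histogram(Z[k],np.arange(84,136,.5));zt=h[1][h[0].argmax()]+.25
t=k&(abs(Z-zt)<1.5);print("top Z",zt,h[0].max(),"med",np.median(Z[t]).round(2),"X",np.percentile(X[t],[2,98]).round(2),"Y",np.percentile(Y[t],[1,99]).round(1))
A=np.c_[X[t]-c,Y[t],np.ones(t.sum())];s=np.linalg.lstsq(A,Z[t],rcond=None)[0];print("tilt deg about y,x",np.degrees(s[:2]).round(2))
print("rect",cv2.minAreaRect(np.c_[X[t],Y[t]].astype(np.float32)))
E
python3 st.py; python3 pl.py w7 -61.6 4.5; python3 -c "
from h import *
Rt=RR@Ro.from_euler('x',20,degrees=True).as_matrix()
print(Rt.round(2))
plan(O-61.6*xr+125*zr,Rt)"
```

```text
TCP rail -56.71 1.69 171.67 rot [ 0.44 -0.23 -0.  ] F 0.2 -0.3 -0.6 M [-0.03  0.3   0.03] w 30.3 t 13.075
top Z 104.25 458 med 104.33 X [-66.97 -58.11] Y [-48.3  49.4]
tilt deg about y,x [ 0.22 -0.08]
rect ((-62.76865768432617, 0.3004913330078125), (9.02933120727539, 99.92950439453125), 0.5118393301963806)
[[-0.01  0.99  0.14]
 [ 1.    0.01  0.  ]
 [ 0.    0.14 -0.99]]
row [0.2268, 0.0027, -0.0005] [-0.0118, -0.0201, 0.2317] t 13.125 f [ 0.   0.5 -0.2] w 30.1 g 0.0
```

```bash
python3 -c "
from h import *
plan(O-62.4*xr+112*zr,RR)"
```

```text
row [-0.0059, 0.0027, 0.0] [-0.0115, -0.0235, 0.2968] t 13.125 f [ 0.   0.5 -0.2] w 30.1 g 0.0
```

Call:
servo_tool(
  rows=[
    [-0.006,0.003,0,-0.008,-0.024,0,10],
    [-0.006,0.003,0,-0.008,-0.024,0.05,0],
    [-0.006,0.003,0,-0.008,-0.024,0.15,0],
    [-0.006,0.003,0,-0.008,-0.024,0.25,0],
    [-0.006,0.003,0,-0.008,-0.024,0.297,0],
    [-0.006,0.003,0,-0.008,-0.024,0.297,0],
    [-0.006,0.003,0,-0.008,-0.024,0.297,0],
  ],
)

```text
t: 14.0
ee_pos: [534.8, 49.5, 142.4]
orientation: [1.942, 1.956, 0.489]
ft_force: [-0.2, -0.1, 0.6]
width: 0.7
grasp_force: 0.0
```

```bash
python3 st.py
```

```text
TCP rail -62.27 0.01 112.79 rot [-0.04  0.03  0.  ] F 0.1 -0.1 0.6 M [-0.12  0.35 -0.02] w 0.7 t 14.0
```

Call:
servo_tool(
  rows=[
    [0,0,0,0,0,0.02,0],
    [0,0,0,0,0,0.04,0],
    [0,0,0,0,0,0.055,0],
    [0,0,0,0,0,0.07,0],
    [0,0,0,0,0,0.08,0],
    [0,0,0,0,0,0.09,0],
    [0,0,0,0,0,0.09,0],
  ],
)

```text
t: 14.88
ee_pos: [543.4, 49.6, 126.1]
orientation: [1.942, 1.956, 0.488]
ft_force: [0.4, -0.0, 0.6]
width: 0.2
grasp_force: 0.0
```

```bash
python3 st.py
```

```text
TCP rail -62.33 0.06 94.44 rot [-0.02  0.02  0.  ] F 0.6 -0.0 0.4 M [-0.08  0.24 -0.  ] w 0.2 t 14.875
```

Call:
servo_tool(
  rows=[
    [0,0,0,0,0,0.006,0],
    [0,0,0,0,0,0.012,0],
    [0,0,0,0,0,0.012,0],
  ],
)

```text
t: 15.25
ee_pos: [543.8, 49.4, 125.4]
orientation: [1.941, 1.955, 0.489]
ft_force: [-15.4, -1.1, 26.7]
width: 0.4
grasp_force: 14.9
```

```bash
python3 st.py; python3 pl.py w8 -61.6 4.5
```

```text
TCP rail -62.28 -0.06 93.54 rot [-0.09  0.01 -0.  ] F -1.1 -1.1 30.8 M [-0.23  0.41 -0.04] w 0.4 t 15.25
top Z 93.75 438 med 93.64 X [-66.87 -58.02] Y [-32.7  50. ]
tilt deg about y,x [-0.25 -0.11]
rect ((-61.45250701904297, 6.564689636230469), (16.2358455657959, 88.00135040283203), 6.40775203704834)
```

The plate has stopped on the floor, with its top at Z≈93.7 as computed. Next I'll retract.

Call:
servo_tool(
  rows=[
    [0,0,0,0,0,-0.05,0],
    [0,0,0,0,0,-0.2,0],
    [0,0,0,0,0,-0.4,20],
    [0,0,0,0,0,-0.5,50],
    [0,0,0,0,0,-0.5,50],
    [0,0,0,0,0,-0.5,50],
  ],
)

```text
t: 16.05
ee_pos: [497.4, 49.2, 211.8]
orientation: [1.942, 1.956, 0.488]
ft_force: [0.0, 0.4, 0.1]
width: 37.3
grasp_force: 0.0
```

```bash
python3 pl.py w9 -61.6 4.5;python3 -c "
from h import *
plan([457.6,24.2,190],tooldown(80.0))"
```

```text
top Z 93.75 381 med 93.68 X [-67.02 -58.66] Y [-48.6  49.4]
tilt deg about y,x [-0.18  0.  ]
rect ((-62.980552673339844, 0.3795661926269531), (8.469986915588379, 99.71055603027344), 0.22413776814937592)
row [0.271, 0.2255, -0.9064] [-0.1232, -0.2265, 0.0014] t 16.1 f [ 0.  -0.2 -0.5] w 41.2 g 0.0
```

Call:
servo_tool(
  rows=[
    [0.03,0.025,-0.1,-0.01,-0.02,0,50],
    [0.065,0.054,-0.22,-0.03,-0.06,0,55],
    [0.1,0.083,-0.335,-0.06,-0.1,0,60],
    [0.135,0.112,-0.45,-0.09,-0.15,0,60],
    [0.17,0.14,-0.57,-0.11,-0.2,0,60],
    [0.205,0.17,-0.685,-0.123,-0.2265,0,60],
    [0.24,0.2,-0.8,-0.123,-0.2265,0,60],
    [0.271,0.2255,-0.9064,-0.123,-0.2265,0,60],
    [0.271,0.2255,-0.9064,-0.123,-0.2265,0,60],
    [0.271,0.2255,-0.9064,-0.123,-0.2265,0,60],
  ],
)

```text
t: 17.35
ee_pos: [457.3, 24.5, 190.3]
orientation: [0.277, 3.129, 0.001]
ft_force: [-0.2, 0.9, 0.1]
width: 60.3
grasp_force: 0.0
```

```bash
python3 -c "
from h import *
plan([457.6,24.2,66],tooldown(80.0))"
```

```text
row [0.0005, 0.0001, -0.0014] [-0.0014, -0.0015, 0.6213] t 17.35 f [-0.2  0.9  0.1] w 60.3 g 0.0
```

Call:
servo_tool(
  rows=[
    [0,0,0,-0.001,-0.001,0.12,55],
    [0,0,0,-0.001,-0.001,0.3,50],
    [0,0,0,-0.001,-0.001,0.48,45],
    [0,0,0,-0.001,-0.001,0.58,45],
    [0,0,0,-0.001,-0.001,0.621,45],
    [0,0,0,-0.001,-0.001,0.621,30],
    [0,0,0,-0.001,-0.001,0.621,15],
    [0,0,0,-0.001,-0.001,0.621,10],
    [0,0,0,-0.001,-0.001,0.621,10],
    [0,0,0,-0.001,-0.001,0.621,10],
  ],
)

```text
t: 18.6
ee_pos: [458.6, 24.2, 67.7]
orientation: [0.274, 3.127, 0.001]
ft_force: [-0.0, -0.1, 6.4]
width: 18.6
grasp_force: 30.0
```

Call:
servo_tool(
  rows=[
    [0,0,0,0,0,-0.03,10],
    [0,0,0,0,0,-0.1,10],
    [0,0,0,0,0,-0.25,10],
    [0,0,0,0,0,-0.45,10],
    [0,0,0,0,0,-0.65,10],
    [0,0,0,0,0,-0.85,10],
    [0,0,0,0,0,-0.95,10],
    [0,0,0,0,0,-0.95,10],
    [0,0,0,0,0,-0.95,10],
  ],
)

```text
t: 19.73
ee_pos: [456.9, 24.0, 256.3]
orientation: [0.274, 3.13, 0.0]
ft_force: [-0.7, -0.1, -4.4]
width: 19.4
grasp_force: 30.0
```

```bash
python3 -c "
from h import *
plan(O+62*xr+130*zr,RR)"
```

```text
row [-0.2711, -0.2261, 0.9064] [-0.8623, 0.2811, 0.202] t 19.725 f [-0.7 -0.1 -4.4] w 19.4 g 30.0
```

Call:
servo_tool(
  rows=[
    [-0.02,-0.018,0.07,-0.05,0.02,0,10],
    [-0.054,-0.045,0.18,-0.15,0.05,0,10],
    [-0.09,-0.075,0.3,-0.3,0.1,0,10],
    [-0.125,-0.104,0.42,-0.45,0.15,0,10],
    [-0.16,-0.134,0.54,-0.6,0.2,0,10],
    [-0.2,-0.164,0.66,-0.72,0.24,0,10],
    [-0.235,-0.194,0.78,-0.82,0.27,0.04,10],
    [-0.271,-0.226,0.906,-0.862,0.281,0.1,10],
    [-0.271,-0.226,0.9064,-0.862,0.281,0.15,10],
    [-0.271,-0.226,0.9064,-0.862,0.281,0.18,10],
  ],
)

```text
t: 20.98
ee_pos: [635.4, 49.7, 218.2]
orientation: [1.943, 1.96, 0.483]
ft_force: [0.3, 0.6, -3.6]
width: 18.9
grasp_force: 30.0
```

Call:
servo_tool(
  rows=[
    [0,0,0,0,0,0,10],
    [0,0,0,0,0,0,10],
    [0,0,0,0,0,0,10],
  ],
)

```text
t: 21.35
ee_pos: [637.7, 49.4, 221.8]
orientation: [1.941, 1.955, 0.489]
ft_force: [-0.0, 0.3, -3.7]
width: 18.2
grasp_force: 30.0
```

```bash
python3 st.py; python3 -c "
from h import *
plan(O+62*xr+118*zr,RR)"
```

```text
TCP rail 65.85 -0.15 134.64 rot [-0.11 -0.   -0.  ] F -1.7 0.3 -3.2 M [-0.08  0.6   0.01] w 18.2 t 21.35
row [0.0013, 0.0, 0.0] [0.0006, -0.0194, 0.0832] t 21.35 f [-0.   0.3 -3.7] w 18.2 g 30.0
```

Call:
servo_tool(
  rows=[
    [0.001,0,0,0,-0.0194,0.03,10],
    [0.001,0,0,0,-0.0194,0.06,10],
    [0.001,0,0,0,-0.0194,0.083,10],
    [0.001,0,0,0,-0.0194,0.083,10],
    [0.001,0,0,0,-0.0194,0.083,10],
  ],
)

```text
t: 21.98
ee_pos: [641.8, 49.5, 204.7]
orientation: [1.942, 1.956, 0.487]
ft_force: [-0.1, -0.2, -3.9]
width: 18.9
grasp_force: 30.0
```

```bash
python3 st.py; python3 meas.py w10 62 9.5 20,30,40,50,55
python3 - <<'E'
from h import *
a,P=cloud("w10.npz")
q=P.reshape(-1,3);q=q[np.isfinite(q[:,2])];d=q-O;X=d@xr;Y=d[:,1];Z=d@zr
for Zc in (70,80,90,100):
  k=(abs(X-62)<14)&(Y>44)&(Y<53)&(abs(Z-Zc)<5)
  if k.sum()>5:print(Zc,np.percentile(X[k],[2,98]),Y[k].mean())
k=(abs(X-62)<14)&(abs(Y)<60)&(Z<160)&(Z>55);print("plate Z",np.percentile(Z[k&(Y>44)],[.5,99.5]))
k=(Z>45)&(Z<50)&(abs(Y)<33)&(abs(X-62)<25)
h=np.histogram(X[k],np.arange(35,90,1));print([(float(e),int(n)) for e,n in zip(h[1],h[0]) if n>2])
k=(abs(X-62)<14)&(abs(Y)<52)&(Z>143)&(Z<160)
h=np.histogram(Z[k],np.arange(143,161,1));print(h[0])
E
```

```text
TCP rail 61.46 0.02 117.63 rot [ 0.02 -0.   -0.  ] F -1.9 -0.2 -3.4 M [-0.08  0.61 -0.  ] w 18.9 t 21.975
TCP rail 61.46 0.02 117.63 rot err deg [ 0.02 -0.   -0.  ] F rail x,y,z -1.9 -0.2 -3.4 M [-0.08  0.61 -0.  ]
wall []
wall []
plate tool z 20 34 y [-8.49 -5.17  0.31  5.81  9.09] x [50.5 50.8]
plate tool z 30 30 y [-9.   -4.81  1.47  6.42  9.33] x [50.5 50.8]
plate tool z 40 31 y [-8.83 -5.51 -0.01  5.49  8.81] x [50.5 50.8]
plate tool z 50 30 y [-8.66 -5.3   0.29  5.86  9.22] x [50.6 50.9]
plate tool z 55 28 y [-8.85 -5.68  0.29  5.61  8.81] x [50.6 50.9]
70 [52.73149962 70.70812452] 50.911467061136726
80 [52.54106093 70.58479496] 50.818239433571755
90 [52.60241585 70.73620589] 50.747749450673496
100 [52.59877211 70.4156812 ] 50.65554454619497
plate Z [ 62.49637463 151.51997259]
[]
[  34   48   28   45   45  287 3163 3526  402   46   43   45   24   34
   60   41   41]
```

Call:
servo_tool(
  rows=[
    [0,0,0,0,0.002,0.02,10],
    [0,0,0,0,0.002,0.04,10],
    [0,0,0,0,0.002,0.055,10],
    [0,0,0,0,0.002,0.07,10],
    [0,0,0,0,0.002,0.085,10],
    [0,0,0,0,0.002,0.1,10],
    [0,0,0,0,0.002,0.1,10],
  ],
)

```text
t: 22.9
ee_pos: [651.4, 49.6, 187.0]
orientation: [1.942, 1.956, 0.487]
ft_force: [-0.5, -0.1, -3.5]
width: 18.8
grasp_force: 30.0
```

```bash
python3 st.py
```

```text
TCP rail 61.63 0.08 97.47 rot [ 0.04 -0.   -0.  ] F -2.1 -0.1 -2.9 M [-0.07  0.62 -0.01] w 18.8 t 22.9
```

Now in the mouth with no contact force, so I'll continue down.

Call:
servo_tool(
  rows=[
    [0,0,0,0,0,0.02,10],
    [0,0,0,0,0,0.04,10],
    [0,0,0,0,0,0.06,10],
    [0,0,0,0,0,0.08,10],
    [0,0,0,0,0,0.1,10],
    [0,0,0,0,0,0.12,10],
    [0,0,0,0,0,0.12,10],
  ],
)

```text
t: 23.78
ee_pos: [662.2, 49.6, 165.2]
orientation: [1.943, 1.957, 0.486]
ft_force: [0.7, 0.3, -7.8]
width: 19.0
grasp_force: 30.0
```

```bash
python3 st.py; python3 -c "
from workcell import ctrl
print(ctrl.get_obs()['qpos'].round(3))"
```

```text
TCP rail 60.96 0.12 73.17 rot [ 0.11 -0.01 -0.  ] F -3.0 0.3 -7.2 M [-0.09  0.97  0.05] w 19.0 t 23.775
[ 0.071  0.406  1.927 -0.094  0.324  0.146]
```

Call:
servo_tool(
  rows=[
    [0,0,0,0,0,0.012,10],
    [0,0,0,0,0,0.024,10],
    [0,0,0,0,0,0.036,10],
    [0,0,0,0,0,0.046,10],
    [0,0,0,0,0,0.054,10],
    [0,0,0,0,0,0.054,10],
  ],
)

```text
t: 24.52
ee_pos: [667.4, 49.7, 156.0]
orientation: [1.943, 1.957, 0.486]
ft_force: [-3.3, -0.4, -5.9]
width: 19.0
grasp_force: 30.0
```

```bash
python3 st.py; python3 pl.py w11 61.5 9.5
```

```text
TCP rail 61.2 0.18 62.6 rot [ 0.09 -0.01 -0.  ] F -5.6 -0.4 -3.6 M [-0.08  1.58  0.01] w 19.0 t 24.525
top Z 94.75 2291 med 94.97 X [52.33 70.78] Y [-48.3  50.3]
tilt deg about y,x [-0.1   0.13]
rect ((61.86646270751953, 0.48581695556640625), (28.792734146118164, 100.73719024658203), 2.100728750228882)
```

About 1 mm remains, so I'll push on gently.

Call:
servo_tool(
  rows=[
    [0,0,0,0,0,0.005,10],
    [0,0,0,0,0,0.008,10],
    [0,0,0,0,0,0.011,10],
    [0,0,0,0,0,0.011,10],
  ],
)

```text
t: 25.08
ee_pos: [668.5, 49.8, 155.2]
orientation: [1.942, 1.956, 0.487]
ft_force: [-10.2, 1.2, 3.7]
width: 18.9
grasp_force: 30.0
```

```bash
python3 st.py; python3 pl.py w12 61.5 9.5
```

```text
TCP rail 61.77 0.3 61.37 rot [ 0.02 -0.   -0.01] F -7.2 1.2 8.1 M [-0.15  1.96 -0.04] w 18.9 t 25.075
top Z 93.75 2468 med 93.76 X [52.82 71.29] Y [-48.   50.3]
tilt deg about y,x [-0.03  0.1 ]
rect ((61.406089782714844, 0.555450439453125), (100.62770080566406, 28.89703369140625), 89.75550079345703)
```

Call:
servo_tool(
  rows=[
    [0,0,0,0,0,0.003,10],
    [0,0,0,0,0,0.003,10],
    [0,0,0,0,0,0.003,25],
    [0,0,0,0,0,0.003,45],
    [0,0,0,0,0,0.003,45],
    [0,0,0,0,0,-0.1,45],
    [0,0,0,0,0,-0.3,45],
    [0,0,0,0,0,-0.5,45],
    [0,0,0,0,0,-0.5,45],
    [0,0,0,0,0,-0.5,45],
  ],
)

```text
t: 26.38
ee_pos: [622.4, 49.4, 242.9]
orientation: [1.942, 1.955, 0.488]
ft_force: [-0.2, -0.7, 0.9]
width: 45.1
grasp_force: 0.0
```

```bash
python3 st.py; python3 pl.py w13 61.5 9.5; python3 pl.py w14 -61.6 4.5; python3 - <<'E'
from workcell import ctrl
import cv2,numpy as np
from h import cloud
im,d=ctrl.get_image("wrist");im2,_=ctrl.get_image("top")
cv2.imwrite("pics/end.png",np.hstack([im[:,:,::-1],im2[:,:,::-1]])[:, :1024][:, ::1]);cv2.imwrite("pics/endv.png",cv2.resize(np.vstack([im[100:384,:,::-1],im2[100:300,:,::-1]]),(634,600)))
E
```

```text
TCP rail 62.24 -0.09 160.47 rot [-0.03  0.   -0.  ] F 0.2 -0.7 0.9 M [-0.08  0.25  0.04] w 45.1 t 26.375
top Z 93.75 1003 med 93.7 X [51.84 70.07] Y [-47.8  50.1]
tilt deg about y,x [ 0.12 -0.04]
rect ((60.998329162597656, 0.84228515625), (19.018945693969727, 100.1806411743164), 0.11138983815908432)
top Z 93.75 539 med 93.68 X [-67.04 -57.78] Y [-48.2  49.4]
tilt deg about y,x [0.56 0.01]
rect ((-62.363983154296875, 0.2855873107910156), (10.231781959533691, 99.69132232666016), 0.1924808770418167)
```

View pics/endv.png

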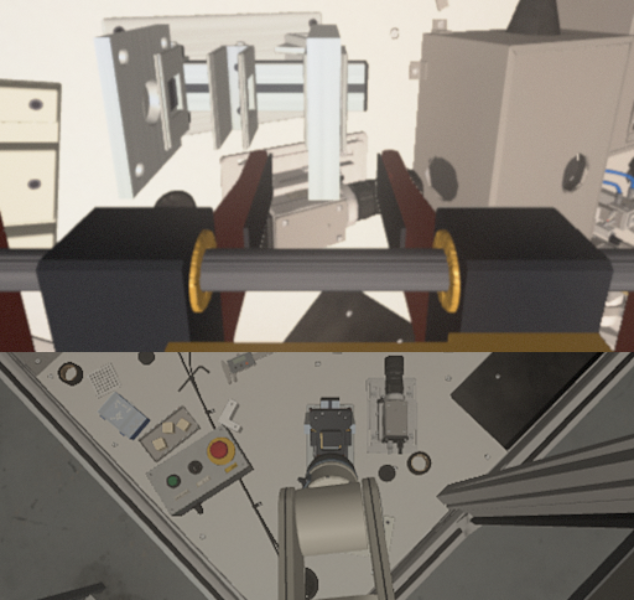

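The picture shows the thin plate home at the lower end, about (140,110), and the thick plate home in the widest pocket at (325,110). The middle pocket is empty, and the cap at (387,473), tape at (418,462) and corner stop at (230,412) are undisturbed. Both plate tops sit at Z = 93.7 and both plates are square.

```bash
python3 -c "
from workcell import ctrl
print(ctrl.close_job())"
```

```text
the job is handed in; nothing more can be done
None
```

Both plates are fully home and square in their own pockets (thin in the narrowest, thick in the widest), the middle pocket is empty, the loose items show no disturbance in the final picture, and the job was handed in at about 26.5 s.

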